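# Unlock the bayonet lid of a vacuum-pump filter pot and lay it in the parts tray

## Robot

A 6-joint arm with a two-finger parallel gripper is mounted at the origin on the work surface. World frame = base frame: x ahead of the robot, y to its left, z up, the work surface at z = 0. Lengths are in mm, angles in degrees, forces in N, time in s.
With the tool pointing down it reaches from about 350 to 850 mm from the base axis. Payload 8.1 kg.
Tool frame: the origin (TCP) lies midway between the tips of the shut fingers; the grasp point (between the pads) lies 19 mm behind it; z points along the fingers, y is the line along which they close (so a half turn about z gives the same grasp; the last joint's range is limited). The gripper opens to 85 mm and grips with 20 to 120 N. Pads are 22 mm wide; open, the fingers measure 114 mm over their backs; the gripper's body (76 mm by 85 mm) begins 54 mm behind the grasp point. The pads swing forward as they close: fully open they stand 13 mm farther back than shut.
Start: joints at [-69.122, 7.471, 85.268, -0, 87.261, -4.893], TCP at [260.891, -540.316, 231.292] pointing down, gripper open.
Joint ranges: [-169.43, 169.43], [-51.17, 129.36], [1.28, 143.12], [-76.62, 256.62], [0, 156.53], [-152.29, 152.29]. Speed limits (degrees/s): [136.94, 136.94, 159.86, 180, 180, 180].

## Interface

Orientations are given as [roll, pitch, yaw] about the fixed x, y, z axes, in that order (R = Rz(yaw) Ry(pitch) Rx(roll)).
In Python, from bench import r gives the robot as it stands.
- The arm moves only by the tool send_rows, never from a script. Its argument "increments" is a list of rows, each a list of 6 numbers: the shift along the tool's x, y, z in mm, then the turn, a rotation vector about the tool's x, y, z in rad. A call has 1 to 5 rows; each row shifts and turns the commanded pose from where the row before left it, along the tool's axes as they then stand; what a row does not reach is not made up. A row lasts 1/8 s, in which the tool goes at most 62.5 mm and 10.7 degrees, less where a joint would pass 70% of its speed; a pose out of reach is approached as far as the arm can. A call is refused whole if a number of a shift passes 62.5 or a number of a turn 0.188, either way. A call with a gripper value outside its range is refused whole. "grip" is the closure, from -1 (fully open) to 1 (shut), set as the call begins (left out, the last holds). The fingers move at their own pace and stop on an object; "grip_force" is the grip in N (left out, the last holds). Time passes only in rows, so rows that do not move let the fingers close. It gives the time, the measured TCP pose, the force, the opening and the grip force at its end, in the units of the state.
- r.sense(): the state, without advancing time (a new reading comes with each control period).
- r.snapshot(name): name is "scene" or "top" or "wrist"; returns a dict with "img" (400x640x3 uint8, blue, green, red), "z_map" (400x640 float32, mm along the optical axis (not along the pixel's ray), 0 where there is no reading), "fx", "fy", "cx", "cy" (pixels), "view" (4x4, takes a point from world to camera coordinates). Camera axes: x right, y down, z forward; pixel columns grow to the right and rows downward; lengths in mm; the calibration is good to about 2 mm. A picture is of the moment at which its call begins.
- r.hand_in(): hands the job in; it is judged then, once.
The state is a dict: "time": time; "joint_pos": joint angles; "qd": joint speeds; "joint_efforts": joint torques, N m; "tool_pos": TCP position; "tcp_rot": TCP orientation; "ft_force": force on the tool from outside, world axes, zero at the start; "wrist_torque": the same for the moment, N m; "finger_gap": finger opening in mm; "grip_force": force on a finger pad.
Only numpy, scipy, OpenCV 4.12 (cv2) and the standard library are available. Lean on these libraries where they do the work, as an engineer would, in place of code of your own. Each camera call takes 0.05 s, during which the arm holds its last target. There are 200 camera calls.

## Task

The filter cartridge of the vacuum-clamping pump is due for a change: open its filter pot. Push the lid's red cross bar round anticlockwise (seen from above) until the lugs come out from under the collar into the slots and the lid springs up a little, then lift it out level and lay it gently, right way up and flat, in the steel tray. Leave the spray can, glue bottle, new cartridge and hand plane standing where they are.

Things in the scene. Friction and masses are not known exactly. Their poses are not given: they have to be found in the camera images.
- pump_unit: Fixed vacuum-clamping pump with its filter pot on one plywood board (400 x 225 x 18 mm, x -105 to +295 mm of the origin). Origin: on the bench, exactly under the pot's upright axis; z up, x towards the pump. A brass stub with a red cock, 75 mm high, sticks out of the pot to x = -108 mm. The pump is behind the pot.
- collar (a point): Centre of the pot's grey collar, at its top, 130.5 mm above the bench. Ring 182 mm across; its inward lip (inner diameter 140 mm, 8 mm thick) covers the lid's lugs but for three slots, 41 mm wide, at 90, 210 and 330 degrees anticlockwise from the pump_unit's +x.
- pump (a point): Centre of the top of the blue and aluminium pump, 200 mm above the bench; the pump reaches 70 mm either way along the pump_unit's x and 105 mm either way along its y.
- lid: Loose aluminium bayonet lid, 0.36 to 0.5 kg, 54 mm high. Origin: centre of the underside of its spigot (diameter 115 mm, z 0 to 14 mm, 2.5 mm radial play in the pot). Locked, the origin is 100 mm above the bench and its yaw 0.55 to 1.15 rad less (clockwise) than the pump_unit's. Free when the two yaws are equal, within 0.05 rad: short of that a lug may catch on the lip; just past it, at 0.02 to 0.05 rad, a stop comes.
- lid_disc (a point): Centre of the top of the lid's disc (diameter 132 mm, 8 mm thick). Three lugs, 30 mm wide, reach out to 82 mm radius at 90, 210 and 330 degrees from the lid's +x. A sprung cartridge pushes the lid up with about 13 N; once the lugs are in the slots it rises 6 mm by itself and stays there, held from turning by the slots.
- lid_bar (a point): Centre of the lid's red cross bar: along the lid's y axis, 190 mm long, 16 mm wide, 18 mm high (36 to 54 mm above the lid's origin), on a 40 mm boss, passing 5 mm above the collar. Turning is stiff, about 0.5 to 1 N m: 8 to 20 N near an end of the bar, but more than a light pinch of its middle can turn.
- tray: Fixed square parts tray of sheet steel, 236 x 236 mm outside, wall 4 mm thick, 24 to 25 mm high, floor 4 mm thick. Origin: centre of its underside; x and y along its sides. Empty.
- spray_can: Loose green and yellow aerosol can with white cap, diameter 65 mm, 239 mm tall, standing beside the pot on the pump_unit's +y side. Origin: centre of its underside.
- glue_bottle: Loose yellow glue bottle with red nozzle, diameter 73 mm, 234 mm tall, standing beside the pot on the pump_unit's -y side. Origin: centre of its underside.
- new_cartridge: Loose new pleated filter cartridge with orange ends, diameter 100 mm, 65 mm tall, standing in front of the pot. Origin: centre of its underside.
- bench_plane: Loose steel hand plane with wooden knob and handle, 180 mm long (its x), 56 mm wide, 90 mm high, in front of the tray. Origin: centre of its sole.
Mind the look-alikes: they are no part of the job. Of the things shaped like the lid, the aluminium one is meant.

How it is judged:
By the outcome, as a careful person would: the job done as asked, in the order asked, and still so for the second after the job is handed in, with the robot touching nothing.
It also fails if it takes over 64 s, if anything falls off the work surface, if the arm or the gripper's body presses on something with over 40 N, if the wrist force passes 120 N, or if a joint passes its speed limit or range.

## Working session

There is one attempt and no reset: what is moved stays moved. The work goes in short steps, Python scripts to look and compute and a tool call to move; the robot and the scene stay as the last step left them, time stands still between calls to the robot, and variables do not carry over. Pictures are saved under pics/ and viewed, at most 10 in all, crops included, and the job is handed in when it is done.

Besides the shell and the picture viewer there is one more tool, called as a command line: name --pt "numbers of a row" for each row, then --argument value for the rest. send_rows: Moves the arm, as the interface text tells. Its arguments: {"type":"object","properties":{"increments":{"type":"array"},"grip":{"type":"number"},"grip_force":{"type":"number"}},"required":["increments"]}

```bash
ls; mkdir -p pics; cat > h.py <<'E'
import numpy as np, cv2
from bench import r
def snap(n,save=None):
    s=r.snapshot(n)
    if save: cv2.imwrite(f'pics/{save}.png',s['img'])
    return s
def pts(s):
    z=s['z_map']; v,u=np.indices(z.shape)
    P=np.stack([(u-s['cx'])/s['fx']*z,(v-s['cy'])/s['fy']*z,z,np.ones_like(z)],-1)
    W=P@np.linalg.inv(s['view']).T
    W=W[...,:3]; W[z==0]=np.nan
    return W
def ray(s,u,v,h):
    T=np.linalg.inv(s['view']); d=T[:3,:3]@[(u-s['cx'])/s['fx'],(v-s['cy'])/s['fy'],1]; o=T[:3,3]
    return o+d*(h-o[2])/d[2]
def proj(s,p):
    c=s['view']@np.append(p,1); return c[0]/c[2]*s['fx']+s['cx'],c[1]/c[2]*s['fy']+s['cy']
E
python3 - <<'E'
from h import *
a=snap('scene','scene0');b=snap('top','top0')
np.savez('s0',**a);np.savez('t0',**b)
print(r.sense()); print(b['view'],b['fx'],a['view'],a['fx'])
E
```

```text
pics
{'time': 0.1, 'joint_pos': array([-6.91207868e+01,  7.50867899e+00,  8.53246995e+01,  1.31553089e-03,
        8.72610047e+01, -4.89235294e+00]), 'qd': array([ 0.02076352, -0.10168786, -0.11427722, -0.00918212, -0.02775903,
       -0.066066  ]), 'joint_efforts': array([ 6.46892313e-04, -5.70950460e+01, -5.01941729e+01, -2.00475301e-04,
        8.05495743e-03, -3.55359168e-05]), 'tool_pos': array([ 260.72649642, -539.83651769,  230.35533237]), 'tcp_rot': array([-1.79906073e+02, -9.35850833e-03,  2.57714945e+01]), 'ft_force': array([-0.53699694,  0.68221937, -0.21575304]), 'wrist_torque': array([-0.02190393,  0.03500276, -0.0161523 ]), 'grip_force': 0.0, 'finger_gap': 85.362212858875}
[[ 2.46254305e-02 -9.99692774e-01 -2.81887885e-03 -3.88523602e+00]
 [-9.87798337e-01 -2.38984935e-02 -1.53893816e-01  5.62884850e+02]
 [ 1.53779169e-01  6.57418532e-03 -9.88083371e-01  1.51780688e+03]
 [ 0.00000000e+00  0.00000000e+00  0.00000000e+00  1.00000000e+00]] 410.12421698888494 [[ 5.66839412e-01  8.23726353e-01  1.29605954e-02 -3.21616539e+02]
 [ 4.61540010e-01 -3.04494294e-01 -8.33225086e-01 -1.45184773e+02]
 [-6.82403034e-01  4.78286651e-01 -5.52782036e-01  1.61533928e+03]
 [ 0.00000000e+00  0.00000000e+00  0.00000000e+00  1.00000000e+00]] 363.76409822676385
```

View pics/top0.png

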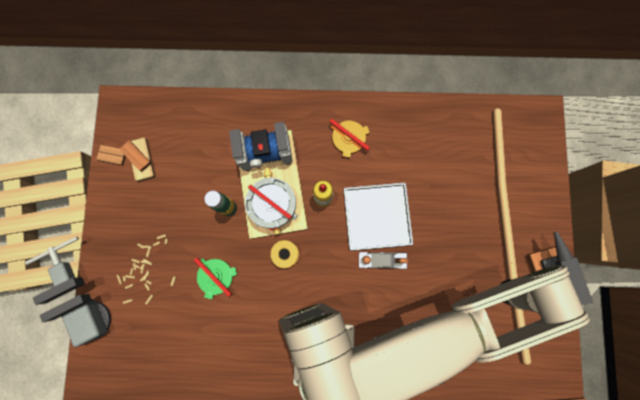

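View pics/scene0.png

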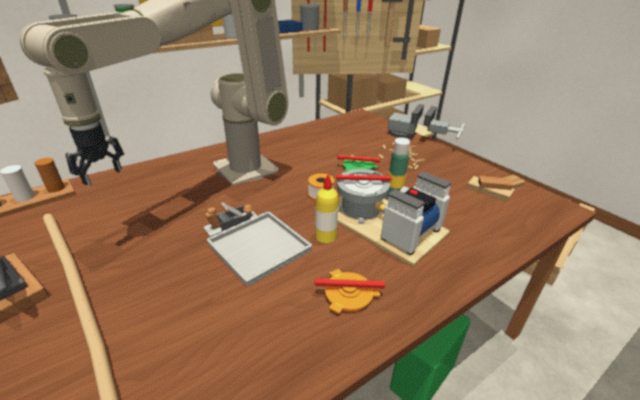

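The top picture shows three lid-shaped things: grey in the pot at (270,204), green at (215,277) and orange at (349,136). The aluminium one in the grey collar is the one meant. The can is at (220,203), the glue bottle at (322,193), the cartridge at (285,254), the tray at (378,216) and the plane at (383,260). I'll measure now and enlarge a crop to confirm.

```bash
cat > m.py <<'E'
from h import *
s=dict(np.load('t0.npz'));W=pts(s);img=s['img'];hsv=cv2.cvtColor(img,cv2.COLOR_BGR2HSV)
def c(m): return np.nanmean(W[m],0).round(1)
v,u=np.indices(img.shape[:2])
red=((hsv[...,0]<6)|(hsv[...,0]>174))&(hsv[...,1]>170)&(hsv[...,2]>110)
m=red&(abs(u-270)<32)&(abs(v-204)<25)
m=cv2.morphologyEx(m.astype('u1'),0*0+cv2.MORPH_OPEN,np.ones((2,2)))>0
print('bar px',m.sum(),'depth z med',np.nanmedian(W[m][:,2]))
q=cv2.minAreaRect(np.argwhere(m)[:,::-1].astype('f4'));print(q)
for h in (154,):
    b=cv2.boxPoints(q); B=np.array([ray(s,x,y,h) for x,y in b]);print(B.round(1));print('center',B.mean(0))
    e=[B[1]-B[0],B[2]-B[1]];e=max(e,key=np.linalg.norm);print('bar dir',np.degrees(np.arctan2(e[1],e[0])),np.linalg.norm(e))
# collar: depth height 125..136
m=(abs(W[...,2]-130.5)<4)&(abs(u-270)<35)&(abs(v-204)<35)
p=np.array([W[m][:,:2]],dtype='f4')
print('collar',cv2.minEnclosingCircle(p),np.nanmedian(W[m][:,2]))
# board
m=(abs(W[...,2]-18)<4)&(u>225)&(u<315)&(v>115)&(v<245)&(hsv[...,0]<30)
m=cv2.morphologyEx(m.astype('u1'),cv2.MORPH_OPEN,np.ones((3,3)))>0
print('board',cv2.minAreaRect(W[m][:,:2].astype('f4')))
# tray
m=(W[...,2]>1)&(W[...,2]<35)&(u>335)&(u<420)&(v>175)&(v<254)&(hsv[...,1]<60)
m=cv2.morphologyEx(m.astype('u1'),cv2.MORPH_OPEN,np.ones((3,3)))>0
print('tray',cv2.minAreaRect(W[m][:,:2].astype('f4')),np.nanmedian(W[m][:,2]))
for n,(a,b,hmin) in dict(can=(215,203,100),glue=(322,193,100),cart=(285,254,30),plane=(383,260,12),pump=(262,148,120)).items():
    m=(W[...,2]>hmin)&(abs(u-a)<(35 if n in('pump','plane') else 16))&(abs(v-b)<(28 if n=='pump' else 14))
    print(n,np.nanmin(W[m],0).round(),np.nanmax(W[m],0).round())
cv2.imwrite('pics/crop.png',cv2.resize(img[100:290,190:430],None,fx=3,fy=3,interpolation=cv2.INTER_CUBIC))
E
python3 m.py
```

```text
bar px 125 depth z med 154.24463228517607
((270.4432067871094, 202.57424926757812), (51.399627685546875, 2.8036155700683594), 37.405357360839844)
[[586.  279.4 154. ]
 [594.2 273.7 154. ]
 [486.1 124.4 154. ]
 [478.1 130.1 154. ]]
center [536.07935528 201.88707179 154.        ]
bar dir -125.90029250372332 184.39354515234774
collar ((540.5289916992188, 208.2087860107422), 91.56742858886719) 130.0273356396225
board ((627.7117919921875, 200.79129028320312), (193.16957092285156, 393.11187744140625), 86.77113342285156)
tray ((515.5107421875, -194.94134521484375), (245.10279846191406, 246.31527709960938), 6.595028877258301) 5.657254795307381
can [499. 353. 100.] [561. 413. 246.]
glue [548. -16. 102.] [618.  53. 238.]
cart [311. 108.  54.] [407. 207.  77.]
plane [ 318. -296.   12.] [395. -86.  93.]
pump [668. 141. 120.] [823. 352. 209.]
```

View pics/crop.png

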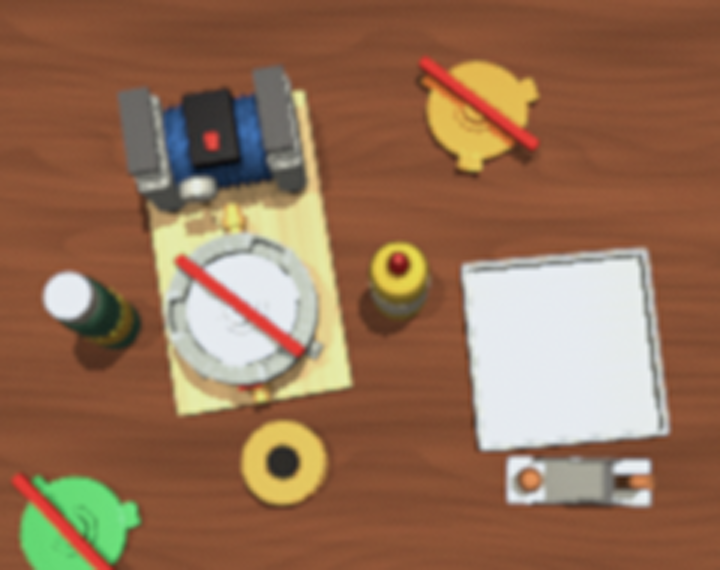

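The crop confirms it: the aluminium lid is in the grey collar at crop (245,308), with its red bar running from (178,260) to (305,352). I'll move over it for a close wrist view.

```bash
cat >> h.py <<'E'
from scipy.spatial.transform import Rotation as Ro
def plan(goals,n,p0=None,yaw0=None):
    """goals: list of (x,y,z,yaw,nrows); prints rows from current pose (tool kept upright)"""
    st=r.sense(); R=Ro.from_euler('xyz',st['tcp_rot'],degrees=True); p=st['tool_pos']
    if p0 is not None: p=np.array(p0,float); R=Ro.from_euler('xyz',[180,0,yaw0],degrees=True)
    for x,y,z,yaw,k in goals:
        G=Ro.from_euler('xyz',[180,0,yaw],degrees=True); rv=(G*R.inv()).as_rotvec()/k; dp=(np.array([x,y,z])-p)/k
        for i in range(k):
            t=R.inv().apply(dp); w=R.inv().apply(rv); print(list(map(float,np.r_[t.round(1),w.round(4)])))
            p=p+dp; R=Ro.from_rotvec(rv)*R
        print('--')
E
python3 - <<'E'
from h import *
s=snap('wrist'); T=np.linalg.inv(s['view']);print(T.round(3),s['fx'])
print((T[:3,3]-r.sense()['tool_pos']))
plan([(300,-330,400,26,5),(400,-100,430,26,5),(440,150,430,26,5)],0)
E
```

```text
[[ 4.35000e-01 -8.60000e-01 -2.66000e-01  3.28239e+02]
 [-9.00000e-01 -4.16000e-01 -1.26000e-01 -5.07481e+02]
 [-3.00000e-03  2.95000e-01 -9.56000e-01  3.73725e+02]
 [ 0.00000e+00  0.00000e+00  0.00000e+00  1.00000e+00]] 299.39710112513995
[ 67.50459033  32.43332695 143.2435677 ]
[25.3, -34.4, -33.9, -0.0003, -0.0, -0.0008]
[25.4, -34.4, -33.9, -0.0003, -0.0, -0.0008]
[25.4, -34.4, -33.9, -0.0003, -0.0, -0.0008]
[25.4, -34.4, -33.9, -0.0003, -0.0, -0.0008]
[25.4, -34.3, -33.9, -0.0003, -0.0, -0.0008]
--
[38.1, -32.6, -6.0, -0.0, -0.0, -0.0]
[38.1, -32.6, -6.0, -0.0, -0.0, -0.0]
[38.1, -32.6, -6.0, -0.0, -0.0, -0.0]
[38.1, -32.6, -6.0, -0.0, -0.0, -0.0]
[38.1, -32.6, -6.0, -0.0, -0.0, -0.0]
--
[29.1, -41.4, 0.0, 0.0, 0.0, -0.0]
[29.1, -41.4, 0.0, 0.0, 0.0, -0.0]
[29.1, -41.4, 0.0, 0.0, 0.0, -0.0]
[29.1, -41.4, 0.0, 0.0, 0.0, -0.0]
[29.1, -41.4, 0.0, 0.0, 0.0, -0.0]
--
```

send_rows --pt "25 -34 -34 0 0 0" --pt "25 -34 -34 0 0 0" --pt "25 -34 -34 0 0 0" --pt "25 -34 -34 0 0 0" --pt "25 -34 -34 0 0 0" --grip 1 --grip_force 60

```text
time: 0.78
tool_pos: [299.5, -331.3, 402.1]
tcp_rot: [-180.0, -0.0, 25.8]
ft_force: [0.6, -0.9, 0.3]
finger_gap: 0.3
grip_force: 0.0
```

```bash
python3 - <<'E'
from h import *
print(r.sense()['tool_pos'],r.sense()['tcp_rot'])
plan([(470,-50,430,13,6),(590,208,430,0,6)],0)
E
```

```text
[ 299.50022172 -331.33916733  402.10417189] [-1.79985471e+02 -6.42085112e-03  2.57628318e+01]
[46.0, -29.9, -4.6, -0.0, -0.0, 0.0371]
[44.8, -31.6, -4.6, -0.0, -0.0, 0.0371]
[43.6, -33.2, -4.6, -0.0, -0.0, 0.0371]
[42.4, -34.8, -4.6, -0.0, -0.0, 0.0371]
[41.0, -36.4, -4.6, -0.0, -0.0, 0.0371]
[39.7, -37.8, -4.6, -0.0, -0.0, 0.0371]
--
[29.2, -37.4, -0.0, 0.0, -0.0, 0.0378]
[27.7, -38.5, -0.0, 0.0, -0.0, 0.0378]
[26.3, -39.5, -0.0, 0.0, -0.0, 0.0378]
[24.7, -40.5, -0.0, 0.0, -0.0, 0.0378]
[23.2, -41.4, -0.0, 0.0, -0.0, 0.0378]
[21.6, -42.2, -0.0, 0.0, -0.0, 0.0378]
--
```

send_rows --pt "46 -30 -4.6 0 0 0.037" --pt "45 -32 -4.6 0 0 0.037" --pt "44 -33 -4.6 0 0 0.037" --pt "42 -35 -4.6 0 0 0.037" --pt "41 -36 -4.6 0 0 0.037"

```text
time: 1.4
tool_pos: [442.1, -96.4, 424.4]
tcp_rot: [180.0, -0.0, 15.1]
ft_force: [0.5, -1.2, 0.7]
finger_gap: -0.2
grip_force: 0.0
```

send_rows --pt "40 -38 -4.6 0 0 0.037" --pt "29 -37 0 0 0 0.038" --pt "28 -38 0 0 0 0.038" --pt "26 -40 0 0 0 0.038" --pt "25 -40 0 0 0 0.038"

```text
time: 2.02
tool_pos: [550.8, 121.9, 428.6]
tcp_rot: [180.0, 0.0, 4.3]
ft_force: [-0.0, -0.8, 1.1]
finger_gap: -0.0
grip_force: 0.0
```

send_rows --pt "23 -41 0 0 0 0.038" --pt "22 -42 0 0 0 0.038" --pt "0 0 0 0 0 0"

```text
time: 2.4
tool_pos: [590.9, 208.6, 426.1]
tcp_rot: [180.0, 0.2, 0.2]
ft_force: [0.8, 0.0, 0.4]
finger_gap: 0.3
grip_force: 0.0
```

```bash
python3 - <<'E'
from h import *
s=snap('wrist','w1');np.savez('w1',**s);print(r.sense()['joint_pos'],s['view'])
E
```

```text
[ 1.46216591e+01  1.24661335e+01  5.94344688e+01 -4.58961442e-03
  1.08266306e+02  1.04501650e+02] [[ 3.05721900e-03 -9.99995207e-01 -4.90076056e-04  2.07008389e+02]
 [-9.54299888e-01 -3.06397030e-03  2.98834964e-01  4.66436871e+02]
 [-2.98835033e-01 -4.45924405e-04 -9.54304681e-01  7.42430410e+02]
 [ 0.00000000e+00  0.00000000e+00  0.00000000e+00  1.00000000e+00]]
```

View pics/w1.png

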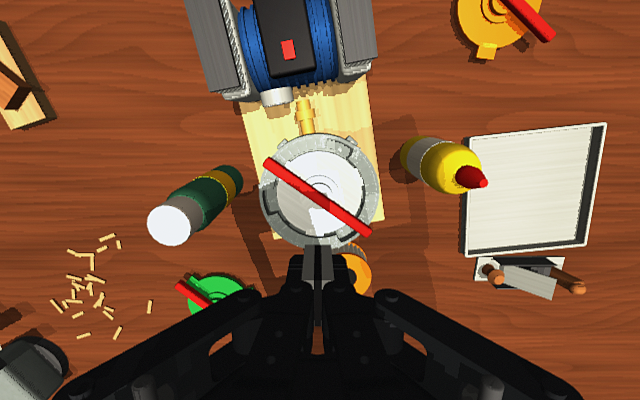

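The close view shows the lid at (318,192), its bar from (268,160) to (368,234), and slots at about (345,143) and (268,190). The board's right edge runs from (372,100) to (383,215). I'll measure from it.

```bash
cat > m2.py <<'E'
from h import *
def bar(s,box,h=154):
    hsv=cv2.cvtColor(s['img'],cv2.COLOR_BGR2HSV); v,u=np.indices(hsv.shape[:2])
    m=((hsv[...,0]<6)|(hsv[...,0]>174))&(hsv[...,1]>150)&(hsv[...,2]>90)&(u>box[0])&(u<box[1])&(v>box[2])&(v<box[3])
    W=pts(s); z=W[...,2]; zt=np.nanmedian(z[m]); m&=abs(z-zt)<4
    P=W[m][:,:2].astype('f4'); q=cv2.minAreaRect(P); d=np.linalg.svd(P-P.mean(0),full_matrices=False)[2][0]
    return zt,q,np.degrees(np.arctan2(d[1],d[0]))%180,m.sum()
if __name__=='__main__':
    s=dict(np.load('w1.npz'));W=pts(s);v,u=np.indices(W.shape[:2]);hsv=cv2.cvtColor(s['img'],cv2.COLOR_BGR2HSV)
    print('bar',bar(s,(255,385,145,245)))
    z=W[...,2]
    m=(abs(z-130.5)<3)&(u>250)&(u<390)&(v>125)&(v<245)
    P=W[m][:,:2].astype('f4');c,R=cv2.minEnclosingCircle(P);print('collar',c,R,np.median(z[m]))
    # gaps of collar ring at r 76 -> angle histogram
    c=np.array(c)
    for it in range(1):
        d=P-c;rr=np.hypot(*d.T);a=np.degrees(np.arctan2(d[:,1],d[:,0]))%360
        hst=np.histogram(a[(rr>72)&(rr<78)],bins=72,range=(0,360))[0];print(hst)
    # board right edge
    b=(abs(z-18)<4)&(u>225)&(u<400)&(v>95)&(v<235)
    E=[]
    for row in range(105,215,3):
        k=np.where(b[row])[0]
        if len(k): E.append(W[row,k[-1],:2])
    E=np.array(E);
    L=cv2.fitLine(E.astype('f4'),cv2.DIST_HUBER,0,.01,.01).ravel();print('edge',np.degrees(np.arctan2(L[1],L[0])),L)
    n=np.array([-L[1],L[0]])*np.sign(L[0]);print('collar to edge',(c-L[2:])@n)
    # red of pump-front etc: can/glue/tray
    m=(z>2)&(z<30)&(u>455)&(u<612)&(v>115)&(v<262)&(hsv[...,1]<60);print('tray',cv2.minAreaRect(W[m][:,:2].astype('f4')))
    m=(z>21)&(z<28)&(u>455)&(u<612)&(v>115)&(v<262);print('rim',cv2.minAreaRect(W[m][:,:2].astype('f4')),np.median(z[m]))
    for n,bx in dict(can=(140,250,155,250),glue=(395,492,130,192),cart=(330,380,240,290)).items():
        m=(z>25)&(u>bx[0])&(u<bx[1])&(v>bx[2])&(v<bx[3]);print(n,np.nanmin(W[m],0).round(),np.nanmax(W[m],0).round())
E
python3 m2.py
```

```text
bar (np.float64(154.83312219325575), ((543.736083984375, 206.2352752685547), (187.78932189941406, 15.94737720489502), 54.30841064453125), np.float32(54.19802), np.int64(1306))
collar (544.2543334960938, 206.98043823242188) 92.24201202392578 131.0201184322891
[16 21 17 18 19 19 18 18 19 17  0  0  3 18 16 17 10  0  0  0  0  0  5 15
 16 15 15 14 15 15 13 13 14 15 16 15 16 13 13 14  9  0  0  0  0  0  0  5
 14 14 17 15 17 16 17 17 18 17 18 18 18 19 17 18 11  0  0  0  0  0  5 20]
edge 11.090059 [9.8132604e-01 1.9235170e-01 5.7777679e+02 9.9687698e+01]
collar to edge 111.73726223426547
tray ((496.37310791015625, -196.63182067871094), (281.5694274902344, 241.79994201660156), 6.4808878898620605)
rim ((503.7864990234375, -195.7611083984375), (266.5523376464844, 241.79888916015625), 6.5096001625061035) 24.902528503859912
can [505. 351.  25.] [569. 412. 242.]
glue [ 522. -100.   25.] [625.  55. 236.]
cart [335. 106.  25.] [605. 204. 475.]
```

```bash
python3 - <<'E'
from h import *
plan([(471,160,300,-35.8,5),(471,160,139,-35.8,5)],0)
E
```

```text
[-23.9, 9.3, 25.5, 0.0003, 0.0005, 0.1254]
[-22.5, 12.2, 25.5, 0.0003, 0.0005, 0.1254]
[-20.8, 15.0, 25.5, 0.0003, 0.0005, 0.1254]
[-18.8, 17.5, 25.4, 0.0003, 0.0005, 0.1254]
[-16.5, 19.7, 25.4, 0.0003, 0.0005, 0.1254]
--
[0.0, -0.0, 32.2, 0.0, 0.0, -0.0]
[0.0, -0.0, 32.2, 0.0, 0.0, -0.0]
[0.0, -0.0, 32.2, 0.0, 0.0, -0.0]
[0.0, -0.0, 32.2, 0.0, 0.0, -0.0]
[0.0, -0.0, 32.2, 0.0, 0.0, -0.0]
--
```

send_rows --pt "-24 9 25.5 0 0 0.125" --pt "-22.5 12 25.5 0 0 0.125" --pt "-21 15 25.5 0 0 0.125" --pt "-19 17.5 25.5 0 0 0.125" --pt "-16.5 20 25.5 0 0 0.125"

```text
time: 3.08
tool_pos: [469.5, 158.0, 301.0]
tcp_rot: [-180.0, -0.1, -36.1]
ft_force: [-0.3, -0.8, 0.7]
finger_gap: -0.2
grip_force: 0.0
```

send_rows --pt "0 0 35 0 0 0" --pt "0 0 35 0 0 0" --pt "0 0 35 0 0 0" --pt "0 0 30 0 0 0" --pt "0 0 10 0 0 0"

```text
time: 3.7
tool_pos: [469.2, 158.2, 154.7]
tcp_rot: [179.9, 0.1, -35.9]
ft_force: [0.0, -0.6, 1.4]
finger_gap: -0.1
grip_force: 0.0
```

```bash
cat > arc.py <<'E'
import sys
from h import *
# rows for the push arc: args theta list (deg), offset, radius
def arc(ths,off,rad=80,phi0=234.2,c=(543.7,206.5),z=139,k=1):
    g=[]
    for th in ths:
        p=np.radians(phi0+th);u=np.array([np.cos(p),np.sin(p)]);t=np.array([-u[1],u[0]])
        x,y=np.array(c)+rad*u-off*t; g.append((x,y,z,phi0+th-270,k))
    plan(g,0)
E
python3 - <<'E'
from arc import *
print(r.sense()['tool_pos'],r.sense()['tcp_rot'],r.sense()['joint_pos'][5])
arc([0],20,k=2); arc([0,4,8,12,16,20],20)
s=snap('wrist','w2')
E
```

```text
[469.17469027 158.15922993 154.68986162] [ 1.79873877e+02  9.39565531e-02 -3.58686238e+01] 138.57408466419952
[6.1, -1.4, 7.8, 0.0011, 0.0008, -0.0006]
[6.1, -1.4, 7.8, 0.0011, 0.0008, -0.0006]
--
[12.2, -2.9, 15.7, 0.0022, 0.0016, -0.0012]
--
[5.6, 1.2, 0.0, -0.0, 0.0, -0.0698]
--
[5.6, 1.2, 0.0, 0.0, 0.0, -0.0698]
--
[5.6, 1.2, 0.0, 0.0, 0.0, -0.0698]
--
[5.6, 1.2, 0.0, 0.0, 0.0, -0.0698]
--
[5.6, 1.2, 0.0, 0.0, 0.0, -0.0698]
--
```

View pics/w2.png

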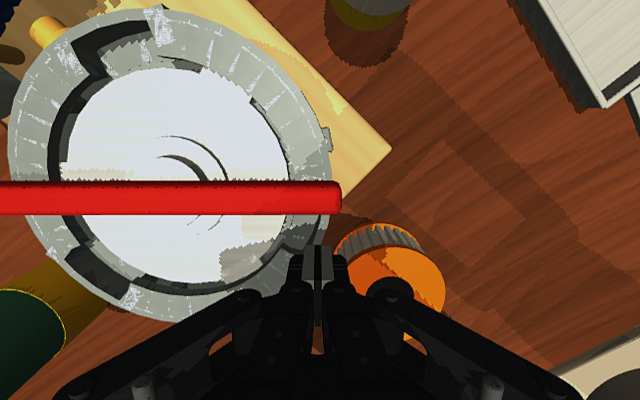

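The tips are at (318,255) and the bar is level at row 198 with its end at (340,198), so the pose for the push is right. I'll lower and start pushing.

send_rows --pt "0 -2 8 0 0 0" --pt "0 0 7 0 0 0" --pt "6 0 0 0 0 0" --pt "6 0 0 0 0 0" --pt "0 0 0 0 0 0"

```text
time: 4.38
tool_pos: [482.1, 153.6, 141.8]
tcp_rot: [-180.0, -0.0, -35.9]
ft_force: [0.5, 0.3, 1.4]
finger_gap: -0.0
grip_force: 0.0
```

send_rows --pt "5.6 1.2 0 0 0 -0.07" --pt "5.6 1.2 0 0 0 -0.07" --pt "5.6 1.2 0 0 0 -0.07"

```text
time: 4.75
tool_pos: [492.0, 142.4, 141.1]
tcp_rot: [179.9, 0.2, -23.6]
ft_force: [-10.8, 1.4, 4.3]
finger_gap: -0.1
grip_force: 4.9
```

send_rows --pt "5.6 1.2 0 0 0 -0.07" --pt "5.6 1.2 0 0 0 -0.07" --pt "5.6 1.2 0 0 0 -0.07" --pt "5.6 1.2 0 0 0 -0.07"

```text
time: 5.25
tool_pos: [511.9, 130.4, 141.1]
tcp_rot: [179.9, 0.2, -7.6]
ft_force: [-11.0, -1.1, 5.7]
finger_gap: -0.4
grip_force: 4.8
```

```bash
cat > look.py <<'E'
from arc import *
from m2 import bar
import sys
st=r.sense();print(st['time'],st['tool_pos'],st['tcp_rot'][2],st['ft_force'])
s=snap('wrist',sys.argv[1])
print(bar(s,(0,400,100,230)))
E
python3 look.py w3; python3 -c "
from arc import *
arc([28,32,36,40,42,44],20)"
```

```text
5.25 [511.90830603 130.36208815 141.09181001] -7.61155025974288 [-11.019902    -1.12504738   5.68544173]
(np.float64(154.58762965255718), ((548.9236450195312, 191.5267333984375), (162.9921875, 13.244892120361328), 81.98853302001953), np.float32(80.4899), np.int64(6809))
[0.2, 0.2, 2.2, 0.001, 0.0028, 0.0068]
--
[5.6, 1.2, 0.0, 0.0, 0.0, -0.0698]
--
[5.6, 1.2, 0.0, 0.0, 0.0, -0.0698]
--
[5.6, 1.2, 0.0, -0.0, 0.0, -0.0698]
--
[2.8, 0.6, 0.0, 0.0, 0.0, -0.0349]
--
[2.8, 0.6, 0.0, 0.0, 0.0, -0.0349]
--
```

send_rows --pt "5.6 1.2 0 0 0 -0.07" --pt "5.6 1.2 0 0 0 -0.07" --pt "5.6 1.2 0 0 0 -0.07"

```text
time: 5.68
tool_pos: [528.4, 125.4, 140.9]
tcp_rot: [180.0, 0.3, 4.4]
ft_force: [-8.5, -3.3, 5.1]
finger_gap: -0.2
grip_force: 5.0
```

send_rows --pt "2.8 0.6 0 0 0 -0.035" --pt "0 0 0 0 0 0"

```text
time: 5.92
tool_pos: [531.7, 124.9, 141.2]
tcp_rot: [180.0, 0.2, 6.3]
ft_force: [-7.7, -2.8, 4.3]
finger_gap: -0.2
grip_force: 3.8
```

```bash
python3 look.py w4
```

```text
5.925 [531.72145793 124.91932472 141.19107918] 6.305716660844134 [-7.72387346 -2.84197532  4.32686542]
(np.float64(154.76596293753929), ((548.8724365234375, 192.86109924316406), (13.213601112365723, 162.97979736328125), 3.124229669570923), np.float32(94.50607), np.int64(6595))
```

send_rows --pt "2 0.3 0 0 0 -0.02" --pt "2 0.3 0 0 0 -0.02" --pt "0 0 0 0 0 0"

```text
time: 6.35
tool_pos: [534.3, 124.3, 140.9]
tcp_rot: [179.9, 0.4, 8.6]
ft_force: [-14.0, -4.6, 8.7]
finger_gap: -0.0
grip_force: 7.5
```

send_rows --pt "1.4 0.2 0 0 0 -0.017" --pt "1.4 0.2 0 0 0 -0.017" --pt "0 0 0 0 0 0"

```text
time: 6.72
tool_pos: [535.8, 123.8, 140.5]
tcp_rot: [179.9, 0.6, 10.5]
ft_force: [-21.8, -8.6, 12.2]
finger_gap: -0.0
grip_force: 11.4
```

```bash
python3 look.py w5
```

```text
6.725 [535.77743065 123.80749318 140.54718071] 10.518767582364681 [-21.77140771  -8.59810922  12.22222452]
(np.float64(154.70918000425368), ((549.3826904296875, 191.66604614257812), (15.761490821838379, 161.24874877929688), 5.59407377243042), np.float32(97.26232), np.int64(7774))
```

The upward force on the tool is about 12 N, close to the 13 N spring, so friction from the pusher may be holding the lid down. I'll back off and look.

send_rows --pt "-4 0 0 0 0 0" --pt "-8 0 0 0 0 0" --pt "0 0 0 0 0 0"

```text
time: 7.15
tool_pos: [527.9, 123.3, 141.5]
tcp_rot: [-180.0, -0.0, 10.5]
ft_force: [0.1, 0.6, 0.2]
finger_gap: -0.1
grip_force: 0.0
```

```bash
python3 look.py w6
```

```text
7.15 [527.85875638 123.344982   141.53989244] 10.529965807570779 [0.10683339 0.57266636 0.15060521]
(np.float64(162.9132982841087), ((546.2184448242188, 200.3328399658203), (15.300111770629883, 114.28053283691406), 5.547937393188477), np.float32(98.595985), np.int64(4914))
```

View pics/w6.png

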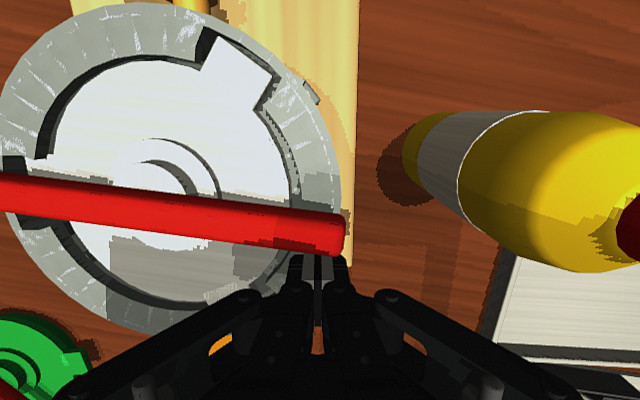

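The lid has sprung up: a lug now shows in its slot at (240,75), and the bar top is about 6–8 mm higher. I'll retreat upwards and turn for the grasp view.

```bash
python3 - <<'E'
from h import *
plan([(508,120,150,10.5,1),(508,150,330,30,4),(534,268,350,98.5,8)],0)
E
```

```text
[-20.4, -0.4, -8.4, -0.0, -0.0008, 0.0006]
--
[1.4, -7.4, -45.0, -0.0, 0.0, -0.0851]
[2.0, -7.2, -45.0, -0.0, 0.0, -0.0851]
[2.6, -7.0, -45.0, -0.0, 0.0, -0.0851]
[3.2, -6.8, -45.0, -0.0, 0.0, -0.0851]
--
[10.2, -11.1, -2.5, -0.0, 0.0, -0.1494]
[11.7, -9.5, -2.5, -0.0, 0.0, -0.1494]
[13.0, -7.7, -2.5, -0.0, 0.0, -0.1494]
[14.0, -5.6, -2.5, -0.0, 0.0, -0.1494]
[14.7, -3.5, -2.5, -0.0, 0.0, -0.1494]
[15.1, -1.3, -2.5, -0.0, 0.0, -0.1494]
[15.1, 1.0, -2.5, -0.0, 0.0, -0.1494]
[14.8, 3.2, -2.5, 0.0, 0.0, -0.1494]
--
```

send_rows --pt "-20 0 0 0 0 0" --pt "0 0 -45 0 0 0" --pt "2 -7 -45 0 0 -0.1" --pt "2.6 -7 -45 0 0 -0.12" --pt "3 -7 -45 0 0 -0.12"

```text
time: 7.82
tool_pos: [509.8, 142.2, 323.2]
tcp_rot: [180.0, -0.1, 30.2]
ft_force: [0.7, 1.0, 0.3]
finger_gap: -0.0
grip_force: 0.0
```

send_rows --pt "10 -11 -2.5 0 0 -0.15" --pt "12 -9.5 -2.5 0 0 -0.15" --pt "13 -8 -2.5 0 0 -0.15" --pt "14 -5.5 -2.5 0 0 -0.15" --pt "15 -3.5 -2.5 0 0 -0.15" --grip -0.1

```text
time: 8.45
tool_pos: [526.2, 216.7, 334.1]
tcp_rot: [180.0, -0.0, 73.3]
ft_force: [0.5, -0.5, -0.3]
finger_gap: 47.2
grip_force: 0.0
```

send_rows --pt "15 -1 -2.5 0 0 -0.15" --pt "15 1 -2.5 0 0 -0.15" --pt "15 3 -2.5 0 0 -0.15" --pt "0 0 0 0 0 0"

```text
time: 8.95
tool_pos: [535.6, 261.3, 341.4]
tcp_rot: [180.0, -0.0, 98.8]
ft_force: [0.1, -0.5, -0.1]
finger_gap: 46.9
grip_force: 0.0
```

```bash
cat > look2.py <<'E'
from h import *
st=r.sense();print(st['time'],st['tool_pos'],st['tcp_rot'],st['joint_pos'][5],st['finger_gap'])
for n in ('wrist','top'):
    s=snap(n,n+'_7'); np.savez(n+'7',**s)
    W=pts(s);hsv=cv2.cvtColor(s['img'],cv2.COLOR_BGR2HSV);z=W[...,2]
    m=((hsv[...,0]<6)|(hsv[...,0]>174))&(hsv[...,1]>150)&(hsv[...,2]>60)&(z>145)&(z<175)&(np.hypot(W[...,0]-544,W[...,1]-207)<105)
    P=W[m]
    if len(P)<5: print(n,len(P));continue
    c=P.mean(0);d=np.linalg.svd(P-c,full_matrices=False)[2][0];d*=np.sign(d[1])
    t=(P-c)@d; e=np.array([-d[1],d[0],0]); w=(P-c)@e
    print(n,len(P),c.round(1),'ends',(c+d*t.min()).round(1),(c+d*t.max()).round(1),'mid',(c+d*(t.min()+t.max())/2+e*(w.min()+w.max())/2).round(1),'yaw',np.degrees(np.arctan2(d[1],d[0])),'width',np.ptp(w))
    m=(abs(z-124)<14)&(np.hypot(W[...,0]-544,W[...,1]-207)<60);A=W[m]
    k=np.linalg.lstsq(np.c_[A[:,:2]-[544,207],np.ones(len(A))],A[:,2],rcond=None)[0];print('disc plane tilt deg',np.degrees(k[:2]),k[2])
E
python3 look2.py
```

```text
8.95 [535.60633332 261.29296408 341.43136822] [ 1.79977104e+02 -1.45694955e-02  9.87880757e+01] 12.284182289615982 46.87574883228393
wrist 2044 [543.6 216.5 161.7] ends [552.4 119.  172.6] [535.6 304.7 151.9] mid [544.2 211.8 162.3] yaw 95.17740657508935 width 15.370841759583271
disc plane tilt deg [ 1.14116921 -6.10408896] 131.65467903226516
top 120 [543.1 185.8 165.1] ends [549.5 118.5 171.9] [536.8 252.5 158.4] mid [543.1 185.5 165.2] yaw 95.4529766853501 width 12.591214263775758
disc plane tilt deg [ 0.86505413 -5.31968494] 130.70806588735675
```

View pics/wrist_7.png

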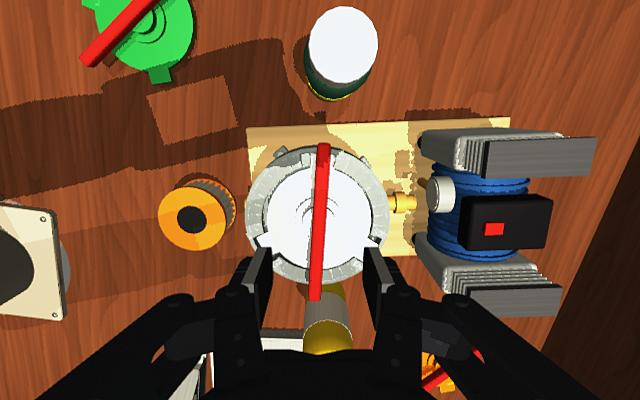

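The lid is cocked about 6°: its -y end is up at z 172 and its +y end is still at z 152. The bar yaw is about 95°, some 3° short, so the +y lug (319,155) is still under the lip. I'll push that end further anticlockwise, towards -x.

```bash
python3 - <<'E'
from h import *
plan([(572,277,230,187,9)],0)
E
```

```text
[1.2, 4.3, 12.4, -0.0, 0.0, -0.1715]
[0.5, 4.4, 12.4, -0.0, 0.0, -0.1715]
[-0.3, 4.5, 12.4, -0.0, 0.0, -0.1715]
[-1.0, 4.3, 12.4, -0.0, 0.0, -0.1715]
[-1.8, 4.1, 12.4, -0.0, 0.0, -0.1715]
[-2.4, 3.7, 12.4, -0.0, 0.0, -0.1715]
[-3.0, 3.3, 12.4, -0.0, 0.0, -0.1715]
[-3.6, 2.7, 12.4, -0.0, 0.0, -0.1715]
[-4.0, 2.1, 12.4, -0.0, 0.0, -0.1715]
--
```

send_rows --pt "1 4.3 12 0 0 -0.17" --pt "0.5 4.4 12 0 0 -0.17" --pt "-0.3 4.5 12 0 0 -0.17" --pt "-1 4.3 12 0 0 -0.17" --pt "-2 4 12 0 0 -0.17" --grip 1

```text
time: 9.68
tool_pos: [556.0, 268.5, 281.0]
tcp_rot: [-180.0, 0.0, 147.6]
ft_force: [0.3, 0.1, -0.2]
finger_gap: 0.4
grip_force: 0.0
```

send_rows --pt "-2.4 3.7 12 0 0 -0.17" --pt "-3 3.3 12 0 0 -0.17" --pt "-3.6 2.7 12 0 0 -0.17" --pt "-4 2 12 0 0 -0.17" --pt "0 0 0 0 0 0"

```text
time: 10.3
tool_pos: [571.6, 275.6, 232.0]
tcp_rot: [-180.0, -0.1, -173.8]
ft_force: [0.4, -0.3, 0.4]
finger_gap: 0.2
grip_force: 0.0
```

send_rows --pt "0 0 30 0 0 0" --pt "0 0 30 0 0 0" --pt "0 0 20 0 0 0" --pt "0 0 10 0 0 0" --pt "0 0 0 0 0 0"

```text
time: 10.92
tool_pos: [571.9, 276.4, 143.3]
tcp_rot: [-180.0, -0.0, -173.6]
ft_force: [-0.7, 0.7, 0.4]
finger_gap: -0.0
grip_force: 0.0
```

send_rows --pt "6 0 1.5 0 0 0" --pt "6 0 0 0 0 0" --pt "2 0 0 0 0 0" --pt "2 0 0 0 0 0" --pt "0 0 0 0 0 0"

```text
time: 11.55
tool_pos: [556.9, 275.2, 142.8]
tcp_rot: [180.0, 0.1, -173.6]
ft_force: [2.8, 1.3, 1.2]
finger_gap: -0.1
grip_force: 1.6
```

send_rows --pt "1.5 0 0 0 0 0" --pt "1.5 0 0 0 0 0" --pt "0 0 0 0 0 0"

```text
time: 11.92
tool_pos: [552.8, 274.3, 141.7]
tcp_rot: [-180.0, -0.0, -173.6]
ft_force: [1.7, 0.2, 1.6]
finger_gap: 0.2
grip_force: 0.5
```

```bash
python3 look2.py
```

```text
11.925 [552.83089976 274.27565274 141.68902213] [-1.79983609e+02 -4.19337060e-02 -1.73568617e+02] -74.79918650189846 0.1793373236550954
wrist 14191 [540.8 213.6 159.2] ends [557.5 117.3 159.1] [525.9 299.4 159.2] mid [545.8 209.1 159.2] yaw 99.86754618085651 width 20.89192217822876
disc plane tilt deg [0.10964154 0.10984041] 129.61875252087447
top 125 [543.9 188.6 159.9] ends [556.6 117.8 159.7] [524.4 297.2 160.3] mid [540.6 207.5 160. ] yaw 100.18171073490714 width 13.513091658766506
disc plane tilt deg [-0.39205838  2.27106931] 129.8116435257122
```

The lid is now level: both bar ends are at z ≈ 159.5, bar yaw is about 99.8° and the middle is near (541,208). I'll back off, go up, turn and grasp the middle.

send_rows --pt "-12 0 0 0 0 0" --pt "-8 0 0 0 0 0" --pt "0 0 -40 0 0 0" --pt "0 0 -40 0 0 0" --pt "0 0 -20 0 0 0"

```text
time: 12.65
tool_pos: [574.5, 277.0, 244.7]
tcp_rot: [179.9, 0.2, -173.6]
ft_force: [0.5, 0.9, -0.1]
finger_gap: 0.1
grip_force: 0.0
```

```bash
python3 - <<'E'
from h import *
st=r.sense();print(st['tool_pos'],st['tcp_rot'])
plan([(541.2,208,245,99.7,9)],0)
E
```

```text
[574.46435302 277.02136332 244.65115274] [ 179.94976907    0.18989513 -173.58244654]
[4.5, -7.2, -0.1, 0.0004, 0.0002, 0.1682]
[3.3, -7.9, -0.1, 0.0004, 0.0002, 0.1682]
[1.9, -8.3, -0.1, 0.0004, 0.0002, 0.1682]
[0.5, -8.5, -0.0, 0.0004, 0.0002, 0.1682]
[-0.9, -8.5, -0.0, 0.0004, 0.0002, 0.1682]
[-2.4, -8.2, -0.0, 0.0004, 0.0002, 0.1682]
[-3.7, -7.7, -0.0, 0.0004, 0.0002, 0.1682]
[-4.9, -6.9, -0.0, 0.0004, 0.0002, 0.1682]
[-6.0, -6.0, -0.0, 0.0004, 0.0002, 0.1682]
--
```

send_rows --pt "4.5 -7 0 0 0 0.168" --pt "3.3 -8 0 0 0 0.168" --pt "2 -8.3 0 0 0 0.168" --pt "0.5 -8.5 0 0 0 0.168" --pt "-1 -8.5 0 0 0 0.168" --grip -0.1

```text
time: 13.28
tool_pos: [554.2, 238.0, 240.8]
tcp_rot: [-179.9, -0.0, 138.0]
ft_force: [-0.1, -0.1, -0.2]
finger_gap: 47.0
grip_force: 0.0
```

send_rows --pt "-2.4 -8 0 0 0 0.168" --pt "-3.7 -7.7 0 0 0 0.168" --pt "-5 -7 0 0 0 0.168" --pt "-6 -6 0 0 0 0.168" --pt "0 0 0 0 0 0"

```text
time: 13.9
tool_pos: [539.7, 207.2, 241.1]
tcp_rot: [-179.9, 0.0, 99.8]
ft_force: [-0.1, 0.1, 0.6]
finger_gap: 46.9
grip_force: 0.0
```

```bash
python3 look2.py; python3 - <<'E'
from h import *
plan([(541.2,208,149,99.7,4)],0)
E
```

```text
13.9 [539.72701238 207.21845385 241.07221805] [-1.79928548e+02  1.06663734e-02  9.98193413e+01] 6.105291933274267 46.89024046360576
wrist 4370 [542.6 217.8 160.5] ends [560.8 114.2 160.4] [528.4 299.2 160.5] mid [544.7 206.7 160.4] yaw 99.94587680561126 width 15.621267713980282
disc plane tilt deg [-0.01837975  0.00447228] 129.5848150561129
top 104 [541.4 204.6 160. ] ends [556.4 117.6 160.1] [524.9 300.5 159.9] mid [541.6 209.2 160. ] yaw 99.7600275033498 width 14.036398363776119
disc plane tilt deg [-0.27345654  0.31399573] 128.23710915526266
[0.0, 0.3, 23.1, -0.0002, -0.0, 0.0014]
[0.0, 0.3, 23.1, -0.0002, -0.0, 0.0014]
[0.0, 0.3, 23.1, -0.0002, -0.0, 0.0014]
[0.0, 0.3, 23.1, -0.0002, -0.0, 0.0014]
--
```

send_rows --pt "0 3 30 0 0 0" --pt "0 0 30 0 0 0" --pt "0 0 25 0 0 0" --pt "0 0 10 0 0 0" --pt "0 0 0 0 0 0"

```text
time: 14.62
tool_pos: [542.5, 208.3, 146.4]
tcp_rot: [-179.9, 0.0, 99.9]
ft_force: [0.1, -0.1, 0.6]
finger_gap: 46.8
grip_force: 0.0
```

send_rows --pt "0 0 0 0 0 0" --pt "0 0 0 0 0 0" --pt "0 0 0 0 0 0" --pt "0 0 0 0 0 0" --pt "0 0 0 0 0 0" --grip 1 --grip_force 80

```text
time: 15.25
tool_pos: [543.5, 208.5, 147.7]
tcp_rot: [179.9, -0.0, 99.8]
ft_force: [1.3, 1.2, 5.2]
finger_gap: 13.3
grip_force: 79.2
```

send_rows --pt "0 0 -4 0 0 0" --pt "0 0 -6 0 0 0" --pt "0 0 -8 0 0 0" --pt "0 0 -10 0 0 0" --pt "0 0 -12 0 0 0"

```text
time: 15.88
tool_pos: [542.7, 208.1, 187.5]
tcp_rot: [-180.0, 0.0, 99.8]
ft_force: [-0.4, 0.4, -3.0]
finger_gap: 13.5
grip_force: 78.3
```

send_rows --pt "0 0 -20 0 0 0" --pt "0 0 -25 0 0 0" --pt "0 0 -25 0 0 0" --pt "0 0 -25 0 0 0" --pt "0 0 -15 0 0 0"

```text
time: 16.5
tool_pos: [543.5, 208.4, 299.9]
tcp_rot: [179.8, -0.0, 99.8]
ft_force: [0.5, 0.3, -4.2]
finger_gap: 14.0
grip_force: 78.4
```

```bash
cat > look3.py <<'E'
from h import *
import sys
st=r.sense();print(st['time'],st['tool_pos'],st['tcp_rot'],st['ft_force'])
s=snap('wrist',sys.argv[1]);W=pts(s);hsv=cv2.cvtColor(s['img'],cv2.COLOR_BGR2HSV);z=W[...,2]; tp=st['tool_pos']
m=((hsv[...,0]<6)|(hsv[...,0]>174))&(hsv[...,1]>150)&(hsv[...,2]>60)&(abs(z-tp[2]-12)<25)&(np.hypot(W[...,0]-tp[0],W[...,1]-tp[1])<105)
P=W[m];c=P.mean(0);d=np.linalg.svd(P-c,full_matrices=False)[2][0];d*=np.sign(d[1]);t=(P-c)@d
print(len(P),'ends',(c+d*t.min()).round(1),(c+d*t.max()).round(1),'yaw',np.degrees(np.arctan2(d[1],d[0])))
m=(abs(z-tp[2]+18)<14)&(np.hypot(W[...,0]-tp[0],W[...,1]-tp[1])<60)&(hsv[...,1]<40);A=W[m]
k=np.linalg.lstsq(np.c_[A[:,:2]-tp[:2],np.ones(len(A))],A[:,2],rcond=None)[0];print('tilt deg',np.degrees(k[:2]),'disc z',k[2])
E
python3 look3.py w8
```

```text
16.5 [543.46099635 208.37201185 299.89265552] [ 1.79816735e+02 -1.92313958e-02  9.97985858e+01] [ 0.4766156   0.25769356 -4.21850789]
9102 ends [551.8 158.2 311.5] [527.4 299.4 311.7] yaw 99.82589865828628
tilt deg [ 0.44734235 -0.43881686] disc z 281.1296286745449
```

View pics/w8.png

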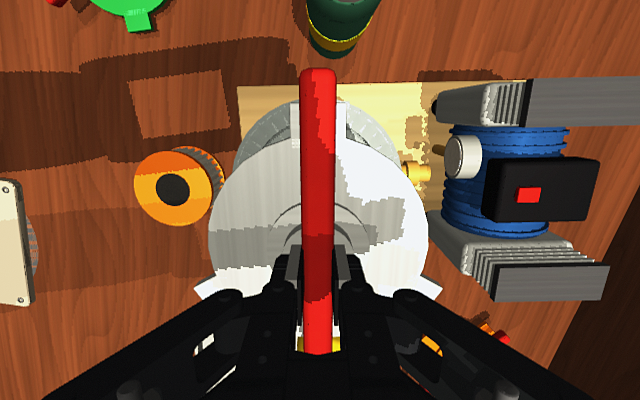

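The lid is out and level: bar ends at z 311.5 and 311.7, the pot empty behind it at (290,120). Now I'll carry it over to the tray.

send_rows --pt "0 0 -10 0 0 0" --pt "-15 -3.7 -8 0 0 0" --pt "-30 -7.3 0 0 0 0" --pt "-40 -9.8 0 0 0 0" --pt "-45 -11 0 0 0 0"

```text
time: 17.18
tool_pos: [532.9, 72.8, 314.4]
tcp_rot: [-179.9, 0.0, 99.8]
ft_force: [0.3, -0.4, -3.7]
finger_gap: 14.0
grip_force: 78.5
```

send_rows --pt "-45 -11 0 0 0 0" --pt "-45 -11 0 0 0 0" --pt "-45 -11 0 0 0 0" --pt "-40 -9.8 0 0 0 0" --pt "-35 -8.5 0 0 0 0"

```text
time: 17.8
tool_pos: [517.7, -143.3, 314.5]
tcp_rot: [-179.9, -0.0, 99.7]
ft_force: [0.3, 0.7, -4.2]
finger_gap: 13.8
grip_force: 78.5
```

send_rows --pt "-30 -7.3 0 0 0 0" --pt "-22 -5.5 0 0 0 0" --pt "0 0 0 0 0 0" --pt "0 0 0 0 0 0"

```text
time: 18.3
tool_pos: [514.6, -194.4, 314.6]
tcp_rot: [-180.0, -0.0, 99.8]
ft_force: [0.3, -0.5, -3.4]
finger_gap: 14.0
grip_force: 78.5
```

```bash
python3 look3.py w9; python3 - <<'E'
from h import *
s=dict(np.load('t0.npz'));hsv=cv2.cvtColor(s['img'],cv2.COLOR_BGR2HSV)
m=((hsv[...,1]<60)&(hsv[...,2]>60)).astype('u1');m[:, :335]=0;m[:,420:]=0;m[:175]=0;m[251:]=0
c=max(cv2.findContours(m,0,2)[0],key=cv2.contourArea);b=cv2.boxPoints(cv2.minAreaRect(c));print(b.round(1))
B=np.array([ray(s,x,y,24.5) for x,y in b]);print(B.round(),B.mean(0).round(1))
E
```

```text
18.3 [ 514.58853081 -194.3750506   314.5903313 ] [-1.79966732e+02 -4.45979435e-02  9.97663044e+01] [ 0.2516325  -0.45789214 -3.35355945]
9101 ends [ 523.1 -245.3  326.1] [ 498.5 -103.2  326.4] yaw 99.80469178297423
tilt deg [ 0.23986731 -0.48052833] disc z 295.8343097865341
[[342.9 187.5]
 [407.  181.6]
 [412.7 245. ]
 [348.6 250.9]]
[[ 621.  -58.   24.]
 [ 650. -306.   24.]
 [ 406. -327.   24.]
 [ 378.  -84.   24.]] [ 513.5 -193.9   24.5]
```

View pics/w9.png

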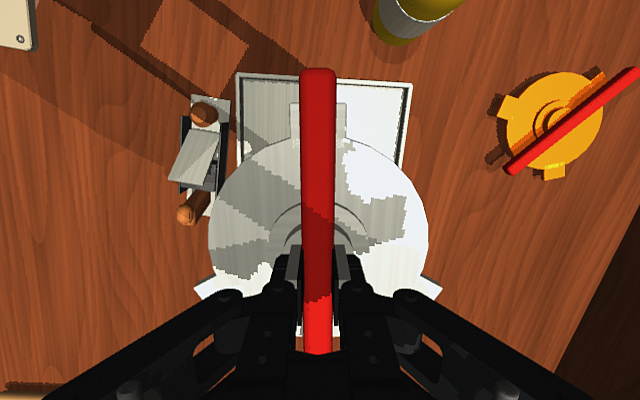

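The lid is centred over the tray, level, with the plane clear at (200,165). I'll lower it.

send_rows --pt "0 0 30 0 0 0" --pt "0 0 45 0 0 0" --pt "0 0 45 0 0 0" --pt "0 0 45 0 0 0" --pt "0 0 40 0 0 0"

```text
time: 18.98
tool_pos: [514.7, -193.3, 108.3]
tcp_rot: [-180.0, -0.0, 99.9]
ft_force: [0.6, 0.1, -3.5]
finger_gap: 13.4
grip_force: 78.5
```

send_rows --pt "0 0 25 0 0 0" --pt "0 0 12 0 0 0" --pt "0 0 6 0 0 0" --pt "0 0 4 0 0 0" --pt "0 0 2 0 0 0"

```text
time: 19.6
tool_pos: [515.7, -194.7, 61.7]
tcp_rot: [179.9, 0.1, 99.8]
ft_force: [-0.7, 1.0, -3.7]
finger_gap: 13.6
grip_force: 78.5
```

send_rows --pt "0 0 2 0 0 0" --pt "0 0 2 0 0 0" --pt "0 0 2 0 0 0" --pt "0 0 0 0 0 0"

```text
time: 20.1
tool_pos: [514.9, -194.4, 54.7]
tcp_rot: [-180.0, -0.0, 99.8]
ft_force: [0.0, 0.0, -3.8]
finger_gap: 13.6
grip_force: 78.5
```

send_rows --pt "0 0 2 0 0 0" --pt "0 0 2 0 0 0" --pt "0 0 1 0 0 0" --pt "0 0 1 0 0 0" --pt "0 0 0 0 0 0"

```text
time: 20.72
tool_pos: [515.0, -194.4, 48.8]
tcp_rot: [-180.0, -0.0, 99.8]
ft_force: [1.5, -0.4, -1.8]
finger_gap: 13.8
grip_force: 78.5
```

send_rows --pt "0 0 0.7 0 0 0" --pt "0 0 0.7 0 0 0" --pt "0 0 0 0 0 0"

```text
time: 21.1
tool_pos: [515.0, -194.4, 47.4]
tcp_rot: [-180.0, -0.0, 99.8]
ft_force: [0.1, -0.6, -3.7]
finger_gap: 13.5
grip_force: 78.5
```

send_rows --pt "0 0 0.6 0 0 0" --pt "0 0 0.6 0 0 0" --pt "0 0 0 0 0 0"

```text
time: 21.48
tool_pos: [515.3, -194.4, 46.6]
tcp_rot: [180.0, 0.0, 99.8]
ft_force: [-0.3, 1.4, -1.3]
finger_gap: 14.0
grip_force: 78.9
```

send_rows --pt "0 0 0.6 0 0 0" --pt "0 0 0 0 0 0"

```text
time: 21.72
tool_pos: [515.3, -194.4, 46.6]
tcp_rot: [180.0, 0.0, 99.8]
ft_force: [-3.4, 2.8, 5.6]
finger_gap: 13.7
grip_force: 79.8
```

Contact: the force went from -4 N hanging to +5.6 N. I'll release a little, then rise.

send_rows --pt "0 0 0 0 0 0" --pt "0 0 0 0 0 0" --pt "0 0 0 0 0 0" --pt "0 0 0 0 0 0" --grip -0.1

```text
time: 22.22
tool_pos: [515.0, -194.5, 45.6]
tcp_rot: [-180.0, -0.0, 99.8]
ft_force: [0.0, -0.1, 0.2]
finger_gap: 46.9
grip_force: 0.0
```

send_rows --pt "0 0 -15 0 0 0" --pt "0 0 -40 0 0 0" --pt "0 0 -50 0 0 0" --pt "0 0 -50 0 0 0" --pt "0 0 -50 0 0 0"

```text
time: 22.85
tool_pos: [515.0, -194.4, 253.7]
tcp_rot: [179.9, 0.0, 99.8]
ft_force: [1.0, -0.1, 0.2]
finger_gap: 47.0
grip_force: 0.0
```

send_rows --pt "20 0 -40 0 0 0" --pt "40 0 -20 0 0 0" --pt "40 0 0 0 0 0" --pt "0 0 0 0 0 0"

```text
time: 23.35
tool_pos: [498.0, -93.8, 312.7]
tcp_rot: [179.9, 0.0, 100.0]
ft_force: [0.4, -0.8, 0.1]
finger_gap: 47.1
grip_force: 0.0
```

```bash
python3 - <<'E'
from h import *
st=r.sense();print(st['time'],st['tool_pos'],st['ft_force'])
s=snap('wrist','w10');t=snap('top','top10')
W=pts(s);hsv=cv2.cvtColor(s['img'],cv2.COLOR_BGR2HSV);z=W[...,2];rad=np.hypot(W[...,0]-515,W[...,1]+194)
m=((hsv[...,0]<6)|(hsv[...,0]>174))&(hsv[...,1]>150)&(rad<105)&(z>30);P=W[m];i=np.argsort(P[:,1]);print('bar ends z',np.median(P[i[:200]],0),np.median(P[i[-200:]],0))
m=(rad<60)&(abs(z-26)<8);A=W[m];k=np.linalg.lstsq(np.c_[A[:,:2]-[515,-194],np.ones(len(A))],A[:,2],rcond=None)[0];print('tilt',np.degrees(k[:2]),k[2])
cv2.imwrite('pics/fin.png',np.hstack([cv2.resize(s['img'],(400,250)),cv2.resize(t['img'][100:300,180:440],(325,250))]))
E
```

```text
23.35 [498.01941917 -93.84985049 312.6638369 ] [ 0.40276183 -0.77333261  0.06389228]
bar ends z [ 527.80029534 -269.30354757   57.98675011] [ 501.38944752 -113.90212408   58.04424774]
tilt [-0.04436913  0.0232137 ] 27.13701342054199
```

View pics/fin.png

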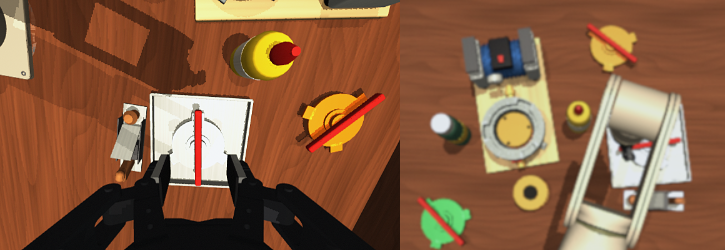

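The lid lies flat in the tray at (200,150), with its bar top at z 58 at both ends and no tilt. The pot is open at (513,130), and the can, bottle, cartridge and plane are standing where they were.

```bash
python3 -c "
from bench import r
print(r.hand_in())"
```

```text
the job is handed in; nothing more can be done
None
```

The filter pot is open and the aluminium lid lies flat and right way up in the tray; the can, bottle, cartridge and plane still stand where they were, and the job was handed in at about 23 s, after one extra push to free a caught lug.

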